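Isolate the bench supply and hook the padlock in the hasp

TASK

The supply to the hotplates has to be isolated for servicing: swing the lever of the grey isolator box from on, where it points towards you, to off, so that the window in the lever stands exactly over the slot of the steel hasp ear on the box. Then take the open padlock, press the sprung tongue in the lever back with the free leg of its shackle, and let that leg down through window and slot until the padlock stands upright on the worktop beside the box. Let go and leave it there with the tongue bearing on the leg (I snap my lock shut myself), and do not disturb the other things on the bench.

Things in the scene. Friction and masses are not known exactly. Their poses are not given: they have to be found in the camera images.
- isolator: grey cast box 120 x 184 mm, lid top 64 mm above the worktop, fixed. Origin: on the worktop under the lever's pivot (middle of the lid); z up; its -x side faces the robot. A flat steel hasp ear, 36 mm wide, 64 to 68 mm above the worktop, lies on the lid along the box's own -y axis and juts out beyond the box wall (y = -92 mm) to y = -127 mm
- hasp_slot (a point): centre of the square slot (16 x 16 mm, right through) in the hasp ear, at the ear's top face: 110 mm from the pivot along the box's -y, 68 mm above the worktop
- lever (a joint): angle of the isolator lever about the vertical through the box's origin, rad. 0 = off: it points along the box's -y, window exactly over the hasp slot. Grows clockwise seen from above, towards the box's -x (the robot); on is 1.0 to 1.4. No stop or click at off: it goes on past it to -0.40 (test position). Stiff hinge (0.22 N m), stays where it is left
- lever_grip (a point): in the lever's black upright grip blade, 58 mm from the pivot, 90 mm above the worktop; x axis outward along the lever. The blade is 18 mm wide, runs from 24 mm behind the pivot to 86 mm in front of it and stands 71 to 97 mm above the worktop; round the pivot is a boss of 25 mm radius, 82 mm high
- lever_window (a point): point of the lever's window that must be over the hasp slot: 110 mm from the pivot, at the frame's top face, 77 mm above the worktop; x axis outward along the lever. Beyond the grip the lever is a flat frame 34 mm wide, 71 to 77 mm above the worktop, round a window 13 mm wide; the window ends 118 mm, the frame 128 mm from the pivot
- tongue (a joint): travel of the sprung metal tongue that closes the lever's window, m. 0 = at rest, its end face 114 mm from the pivot (a 4 mm gap to the window's end, too little for the shackle); grows to 0.016 as it is pressed inward towards the pivot. Spring 1.4 N at rest plus 0.1 N per mm
- tongue_face (a point): middle of the tongue's outward end face (vertical, 11 mm wide, 71 to 89 mm above the worktop), which the shackle leg presses; at 83 mm height. The end is an upright thumb lug 6 mm thick that stands 12 mm above the lever's flat frame
- padlock: steel padlock standing upright and open, loose, about 0.42 kg. Origin: centre of its underside; z up. Body 60 (x) by 28 (y) by 48 mm high. Shackle: 9 mm round bar in the plane y = 0, long leg out of the body at x = +18 mm, bow on top, free leg hanging down at x = +54 mm, clear of the body. In place it stands outside the hasp ear, its x axis pointing at the pivot
- shackle_tip (a point): rounded lower tip of the free leg, on its axis: (54, 0, 50) mm in the padlock's frame; with the padlock on the worktop it is 50 mm high, so 14 mm below the ear's underside once through
- shackle_bow (a point): middle of the bow, on the bar's axis: (36, 0, 104) mm in the padlock's frame; bar 9 mm thick, straight along x from 26 to 46 mm. Take it here from above, fingers closing along the padlock's y
- beaker: empty 250 ml beaker, 74 mm wide, 94 mm high, bystander; origin centre of its underside
- tape: roll of tape lying flat, 98 mm wide, 25 mm high, bystander
- screwdriver: screwdriver 170 mm long lying on the worktop near its front edge, bystander
- cup: sample cup, 58 mm wide, 71 mm high, behind the box, bystander

How it is judged:
By the outcome, as a careful person would: the job done as asked, in the order asked, and still so for the second after the job is handed in, with the robot touching nothing.
It also fails if it takes over 61 s, if anything falls off the work surface, if the arm or the gripper's body presses on something with over 40 N, if the wrist force passes 120 N, or if a joint passes its speed limit or range.

ROBOT

A 6-joint arm with a two-finger parallel gripper is mounted at the origin on a cart in front of the work surface, level with it; the furniture and walls round the work are solid. World frame = base frame: x ahead of the robot, y to its left, z up, the work surface at z = 0. Lengths are in m, angles in rad, forces in N, time in s.
With the tool pointing down it reaches from about 0.325 to 0.9 m from the base axis. Payload 6.1 kg.
Tool frame: the origin (TCP) lies at the very end of the fingers, on their centre line; the grasp point (between the pads) lies 19 mm behind it; z points along the fingers, y is the line along which they close (so a half turn about z gives the same grasp; the last joint's range is limited). The gripper opens to 85 mm and grips with 20 to 120 N. Pads are 22 mm wide; open, the fingers measure 114 mm over their backs; the gripper's body (76 mm by 85 mm) begins 54 mm behind the grasp point. The pads swing forward as they close: fully open they stand 13 mm farther back than shut.
Start: joints at [-1.319, 0.22, 1.526, -0, 1.395, -0.126], TCP at [0.231, -0.581, 0.193] pointing down, gripper open.
Joint ranges: [-2.98, 2.98], [-0.91, 2.08], [0.09, 2.57], [-1.24, 4.39], [0.2, 2.65], [-2.68, 2.68]. Speed limits (rad/s): [2.57, 2.57, 3.01, 3.14, 3.14, 3.14].

INTERFACE

Orientations are given as a 3x3 rotation matrix whose columns are the frame's x, y, z axes.
In Python, from cell import state, eyes, r gives the robot as it stands.
- The arm moves only by the tool arm_command, never from a script. Its argument "moves" is a list of rows, each a list of 7 numbers: the closure, from -1 (fully open) to 1 (shut), then the shift along the world's x, y, z in mm, then the turn, a rotation vector about the world's x, y, z in degrees. In form: [[jaw, tx, ty, tz, wx, wy, wz], ...]. A call has 1 to 12 rows; each row shifts and turns the commanded pose from where the row before left it; what a row does not reach is not made up. A row lasts 1/10 s, in which the tool goes at most 50 mm and 8.59 degrees, less where a joint would pass 70% of its speed; a pose out of reach is approached as far as the arm can. A call is refused whole if a number of a shift passes 50 or a number of a turn 8.59, either way. A call with a gripper value outside its range is refused whole. The fingers move at their own pace and stop on an object; "force" is the grip in N (left out, the last holds). Time passes only in rows, so rows that do not move let the fingers close. It gives the time, the measured TCP pose, the force, the opening and the grip force at its end, in the units of the state.
- state(): the state, without advancing time (a new reading comes with each control period).
- eyes.snapshot(name): name is "scene" or "top" or "wrist"; returns the picture (420x560x3 uint8, red, green, blue); there is no depth.
- eyes.camera_info(name): a dict with "K" (3x3 intrinsics, pixels), "cam_to_world" (4x4, takes a point from camera to world coordinates); the wrist camera has in their place "T_tool_cam" (4x4, takes a point from camera to tool coordinates, whose origin is the TCP and whose axes are the flange's). Camera axes: x right, y up, looking along -z (the intrinsics and any distortion apply to the point x, -y, -z); pixel columns grow to the right and rows downward; lengths in m; the calibration is good to about 2 mm. A picture is of the moment at which its call begins: read the wrist's pose just before it. camera_info takes no time and is no camera call.
- r.job_done(): hands the job in; it is judged then, once.
The state is a dict: "clock": time; "joint_pos": joint angles; "qvel": joint speeds; "joint_efforts": joint torques, N m; "position": TCP position; "orientation": TCP orientation; "force": force on the tool from outside, world axes, zero at the start; "moment": the same for the moment, N m; "opening": opening from 0.0 (shut) to 1.0 (fully open); "grip_force": force on a finger pad.
Only numpy, scipy, OpenCV 4.12 (cv2) and the standard library are available. Lean on these libraries where they do the work, as an engineer would, in place of code of your own. Each camera call takes 0.05 s, during which the arm holds its last target. There are 200 camera calls.

## Working session

There is one attempt and no reset: what is moved stays moved. The work goes in short steps, Python scripts to look and compute and a tool call to move; the robot and the scene stay as the last step left them, time stands still between calls to the robot, and variables do not carry over. Pictures are saved under pics/ and viewed, at most 10 in all, crops included, and the job is handed in when it is done.

Besides the shell and the picture viewer there is one more tool, called after ">>>" as name(argument=value, ...), one argument or row to a line, values as JSON. arm_command: Moves the arm, as the interface text tells. Its arguments: {"type":"object","properties":{"moves":{"type":"array"},"force":{"type":"number"}},"required":["moves"]}

```bash
mkdir -p pics; python3 - <<'E'
from cell import state, eyes, r
import cv2, numpy as np
s=state(); print(s['clock'],s['position'],np.round(s['orientation'],3).tolist(),s['opening'])
a=[]
for n in ['top','scene']:
    im=eyes.snapshot(n); cv2.imwrite(f'pics/{n}0.png',im[:,:,::-1])
    ci=eyes.camera_info(n); print(n,{k:np.round(v,4).tolist() if not isinstance(v,str) else v for k,v in ci.items()})
ci=eyes.camera_info('wrist'); print({k:np.round(v,4).tolist() for k,v in ci.items() if not isinstance(v,str)})
E
```

```text
0.0 [ 0.23036963 -0.58025709  0.19209065] [[0.929, 0.369, -0.0], [0.369, -0.929, 0.002], [0.0, -0.002, -1.0]] 1.000095636981681
top {'K': [[381.4953, 0.0, 279.3625], [0.0, 381.4953, 207.7366], [0.0, 0.0, 1.0]], 'cam_to_world': [[-0.0284, 0.9856, -0.1666, 0.37], [-0.9995, -0.0261, 0.0156, 0.0476], [0.011, 0.167, 0.9859, 1.0757], [0.0, 0.0, 0.0, 1.0]]}
scene {'K': [[542.0692, 0.0, 287.1001], [0.0, 542.0692, 204.6712], [0.0, 0.0, 1.0]], 'cam_to_world': [[-0.6129, 0.337, -0.7147, -0.4885], [-0.7901, -0.2473, 0.5609, 0.8246], [0.0123, 0.9084, 0.4178, 0.6648], [0.0, 0.0, 0.0, 1.0]]}
{'K': [[339.7757, 0.0, 281.9854], [0.0, 339.7757, 212.0243], [0.0, 0.0, 1.0]], 'T_tool_cam': [[-0.001, 0.9625, 0.2713, 0.0698], [1.0, 0.001, 0.0003, -0.0006], [-0.0, 0.2713, -0.9625, -0.1812], [0.0, 0.0, 0.0, 1.0]]}
```

View pics/top0.png

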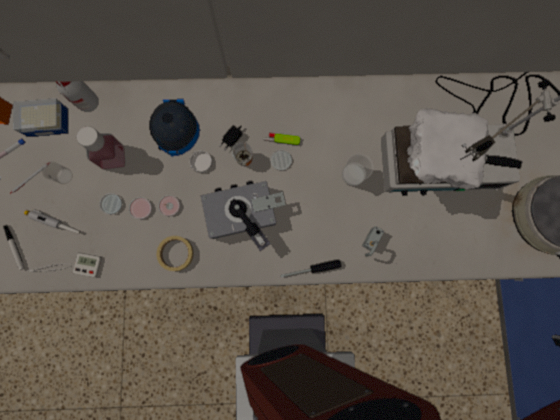

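View pics/scene0.png

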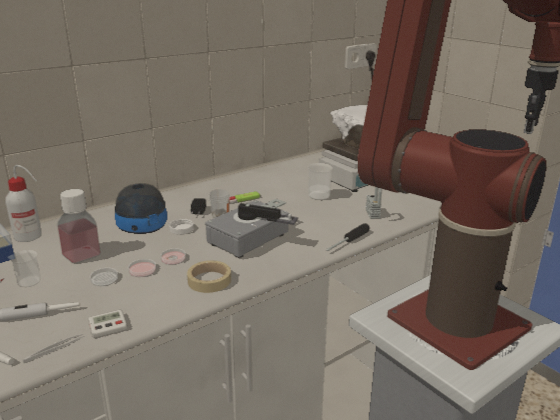

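The top view shows the isolator at about (238,210), the hasp ear right of it (~(285,207)), the lever pointing down-right to (262,243), the padlock at (374,242), the beaker at (357,172) and the screwdriver at (315,268). I'll enlarge it to measure.

```bash
cat > h.py <<'E'
import numpy as np, cv2
from cell import state, eyes, r
def cam(n,s=None):
    ci=eyes.camera_info(n)
    if n!='wrist': return np.array(ci['K']),np.array(ci['cam_to_world'])
    T=np.eye(4);T[:3,:3]=s['orientation'];T[:3,3]=s['position']
    return np.array(ci['K']),T@np.array(ci['T_tool_cam'])
def px2w(C,u,v,z):
    K,T=C; d=T[:3,:3]@np.array([(u-K[0,2])/K[0,0],-(v-K[1,2])/K[1,1],-1]); o=T[:3,3]
    return o+d*(z-o[2])/d[2]
def w2px(C,P):
    K,T=C; p=(np.atleast_2d(P)-T[:3,3])@T[:3,:3]
    return np.c_[K[0,2]+K[0,0]*p[:,0]/-p[:,2],K[1,2]-K[1,1]*p[:,1]/-p[:,2]]
E
python3 - <<'E'
from h import *
im=cv2.imread('pics/top0.png')
a=cv2.resize(im[170:270,190:310],None,fx=5,fy=5,interpolation=cv2.INTER_CUBIC)
b=cv2.resize(im[220:270,350:400],None,fx=4,fy=4,interpolation=cv2.INTER_CUBIC)
o=np.zeros((500,800,3),np.uint8);o[:,:600]=a;o[:200,600:]=b
cv2.imwrite('pics/topz.png',np.clip(o*1.6,0,255).astype(np.uint8))
C=cam('top')
for u,v,z in [(238,207,.09),(290,209,.068),(374,242,.05),(357,172,0.05),(315,268,0)]: print(u,v,px2w(C,u,v,z).round(3))
E
```

```text
238 207 [0.541 0.14  0.09 ]
290 209 [0.536 0.003 0.068]
374 242 [ 0.443 -0.221  0.05 ]
357 172 [ 0.638 -0.187  0.05 ]
315 268 [ 0.379 -0.064  0.   ]
```

View pics/topz.png

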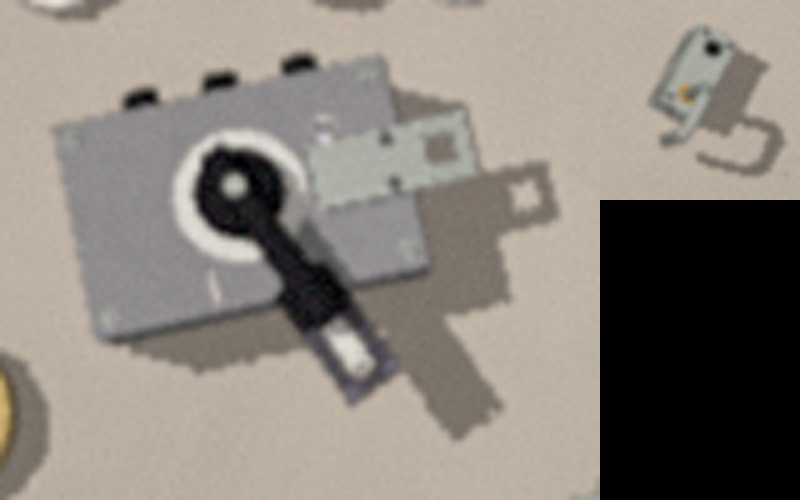

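Enlarged, the pivot is at about (237,207), the slot at (278,199.4) and the lever tip middle at (265,247). The padlock's empty shackle hole is at (378,231.8), the long leg at (371.8,243), and the bow points down-left.

```bash
python3 - <<'E'
from h import *
C=cam('top')
p=px2w(C,237,207,.085);s=px2w(C,278,199.4,.068);t=px2w(C,265,247,.077)
print(p,s,t,np.linalg.norm((s-p)[:2]),np.linalg.norm((t-p)[:2]))
f=lambda d:np.degrees(np.arctan2(d[1],d[0]))
print(f(s-p),f(t-p))
a=px2w(C,378,231.75,.048);b=px2w(C,371.75,243,.048);print(a,b,np.linalg.norm(a-b),f(b-a))
for n,u in [('free',(0.054,0)),('bow',(.036,0))]:
  print(n)
E
```

```text
[0.54238623 0.14333479 0.085     ] [0.56316137 0.03469346 0.068     ] [0.43597018 0.07222383 0.077     ] 0.11060988129268154 0.12798884238137787
-79.1742028988146 -146.2477583093754
[ 0.4706174  -0.23411833  0.048     ] [ 0.44067296 -0.21503357  0.048     ] 0.035509120207886755 147.48904764580664
free
bow
```

>>> arm_command(
  moves=[
    [-1,13,35,0,0,0,1],
    [-1,13,35,0,0,0,1],
    [-1,13,35,0,0,0,1],
    [-1,13,35,0,0,0,1],
    [-1,13,35,0,0,0,1],
    [-1,13,35,0,0,0,1],
    [-1,13,35,0,0,0,1],
    [-1,13,35,0,0,0,1],
    [-1,13,35,0,0,0,1],
    [-1,13,35,0,0,0,1],
    [-1,13,35,0,0,0,1],
    [-1,13,35,0,0,0,1],
  ],
)

```text
clock: 1.3
position: [0.3866, -0.1593, 0.193]
orientation: [[0.832, 0.554, -0.0], [0.554, -0.832, 0.0], [-0.0, -0.0, -1.0]]
force: [0.3, -0.3, 1.2]
opening: 1.001
grip_force: 0.0
```

>>> arm_command(
  moves=[
    [-1,13,34,0,0,0,0],
    [-1,13,34,0,0,0,0],
    [-1,13,34,0,0,0,0],
    [-1,13,34,0,0,0,0],
    [-1,13,34,0,0,0,0],
    [-1,13,34,0,0,0,0],
    [-1,13,34,0,0,0,0],
    [-1,13,34,0,0,0,0],
    [-1,0,0,0,0,0,0],
    [-1,0,0,0,0,0,0],
  ],
)

```text
clock: 2.3
position: [0.49, 0.1116, 0.1925]
orientation: [[0.831, 0.556, -0.002], [0.556, -0.831, -0.0], [-0.001, -0.0, -1.0]]
force: [-0.7, -1.8, 0.5]
opening: 0.997
grip_force: 0.0
```

```bash
cat > w.py <<'E'
import sys,pickle
from h import *
s=state(); im=eyes.snapshot('wrist'); n=sys.argv[1]
cv2.imwrite(f'pics/{n}.png',np.clip(im[:,:,::-1]*1.4,0,255).astype(np.uint8))
pickle.dump((s,cam('wrist',s)),open(f'pics/{n}.pkl','wb'))
print(s['clock'],s['position'].round(4),np.round(s['orientation'],3).tolist(),s['opening'],np.round(s['force'],1))
E
python3 w.py w1
```

```text
2.3 [0.49   0.1116 0.1925] [[0.831, 0.556, -0.002], [0.556, -0.831, -0.0], [-0.001, -0.0, -1.0]] 0.9967691558853977 [-0.7 -1.8  0.5]
```

View pics/w1.png

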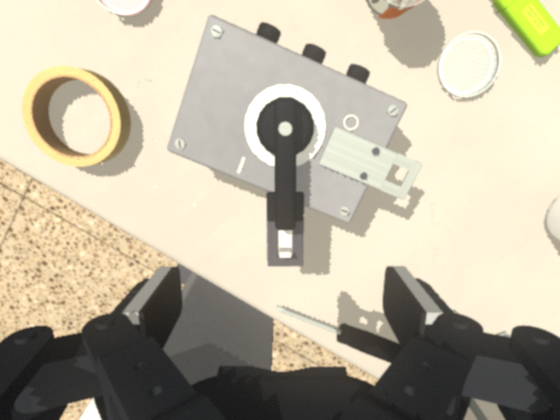

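The wrist view shows the pivot at (285,129), the lever running straight down the image to its tip at (285,265), and the slot at (400,174). The box corners are at (210,15), (405,103), (351,220) and (169,151).

```bash
python3 - <<'E'
import pickle
from h import *
s,C=pickle.load(open('pics/w1.pkl','rb'))
im=cv2.imread('pics/w1.png')
f=lambda d:np.degrees(np.arctan2(d[1],d[0]))
P={z:px2w(C,285.5,129,z) for z in(.082,.09,.097)};print(P)
s_=px2w(C,400,174,.068);t=px2w(C,285,265.5,.077)
cs=np.array([px2w(C,u,v,.064) for u,v in[(210,15),(405,103),(351,220),(169,151)]]);m=cs.mean(0)
print('box mid',m,[np.linalg.norm(cs[i]-cs[i-1]).round(4) for i in range(4)], f(cs[1]-cs[0]),f(cs[2]-cs[3]),f(s_-m))
for p in (m,P[.082],P[.09]): print(np.linalg.norm((s_-p)[:2]),f(s_-p),np.linalg.norm((t-p)[:2]),f(t-p))
print('slot',s_,'tip',t)
# zoomed crops
a=cv2.resize(im[100:280,240:440],(800,720),interpolation=cv2.INTER_CUBIC)[:600];cv2.imwrite('pics/w1z.png',a)
E
```

```text
{0.082: array([0.54088257, 0.14257015, 0.082     ]), 0.09: array([0.54108309, 0.14279768, 0.09      ]), 0.097: array([0.54125855, 0.14299678, 0.097     ])}
box mid [0.54215642 0.14328778 0.064     ] [np.float64(0.1177), np.float64(0.1789), np.float64(0.1139), np.float64(0.1798)] -78.70879808078134 -77.50427254061826 -78.11846274512854
0.1119023818050897 -78.11846274512854 0.1276610172594097 -146.37385933965842
0.11147111920025891 -77.40177167991727 0.1262029625707014 -146.3248842733397
0.11164971075303502 -77.52766595537577 0.12649602676741628 -146.289478256605
slot [0.56519587 0.03378286 0.068     ] tip [0.43585709 0.07259274 0.077     ]
```

>>> arm_command(
  moves=[
    [-1,3,-1,-20,0,0,0],
    [-1,0,0,-40,0,0,0],
    [-1,0,0,-40,0,0,0],
    [-1,0,0,-18,0,0,0],
    [-1,0,0,0,0,0,0],
    [0.6,0,0,0,0,0,0],
    [1,0,0,0,0,0,0],
    [1,0,0,0,0,0,0],
    [1,0,0,0,0,0,0],
    [1,0,0,0,0,0,0],
    [1,0,0,0,0,0,0],
  ],
  force=40,
)

```text
clock: 3.45
position: [0.4937, 0.1101, 0.0755]
orientation: [[0.832, 0.554, 0.001], [0.554, -0.832, 0.0], [0.0, 0.0, -1.0]]
force: [-0.2, -0.4, 0.4]
opening: -0.0
grip_force: 0.0
```

```bash
python3 w.py w2
```

```text
3.45 [0.4937 0.1101 0.0755] [[0.832, 0.554, 0.001], [0.554, -0.832, 0.0], [0.0, 0.0, -1.0]] -0.00020066249191905147 [-0.2 -0.4  0.4]
```

View pics/w2.png

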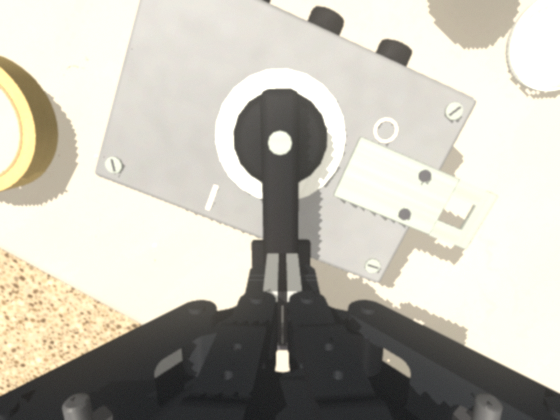

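The fingers shut with nothing between them. The pads seem to be at about (283,275), near the wide black part of the lever. I'll project known points to see where they really are.

```bash
python3 - <<'E'
import pickle
from h import *
s,C=pickle.load(open('pics/w2.pkl','rb'))
T=np.eye(4);T[:3,:3]=s['orientation'];T[:3,3]=s['position']
print('tcp',w2px(C,s['position']),'grasp',w2px(C,(T@[0,0,-.019,1])[:3]))
p=np.array([.5415,.143]);d=np.array([np.cos(np.radians(-146.3)),np.sin(np.radians(-146.3))])
for r_,z in[(0,.082),(0,.097),(-.024,.097),(.058,.097),(.086,.097),(.086,.071),(.128,.077)]: print(r_,z,w2px(C,[*(p+r_*d),z]))
im=cv2.imread('pics/w2.png');cv2.imwrite('pics/w2z.png',cv2.resize(im[220:400,200:400],(800,720),interpolation=cv2.INTER_CUBIC)[:600])
E
```

```text
tcp [[282.70734997 243.83230528]] grasp [[282.78902529 257.16243044]]
0 0.082 [[280.95900391 140.76132254]]
0 0.097 [[280.87954081 143.00085628]]
-0.024 0.097 [[280.73468966  87.85070916]]
0.058 0.097 [[281.18457131 259.13715937]]
0.086 0.097 [[281.31279827 307.95786877]]
0.086 0.071 [[281.37498139 284.60631138]]
0.128 0.077 [[281.51685031 350.43409638]]
```

View pics/w2z.png

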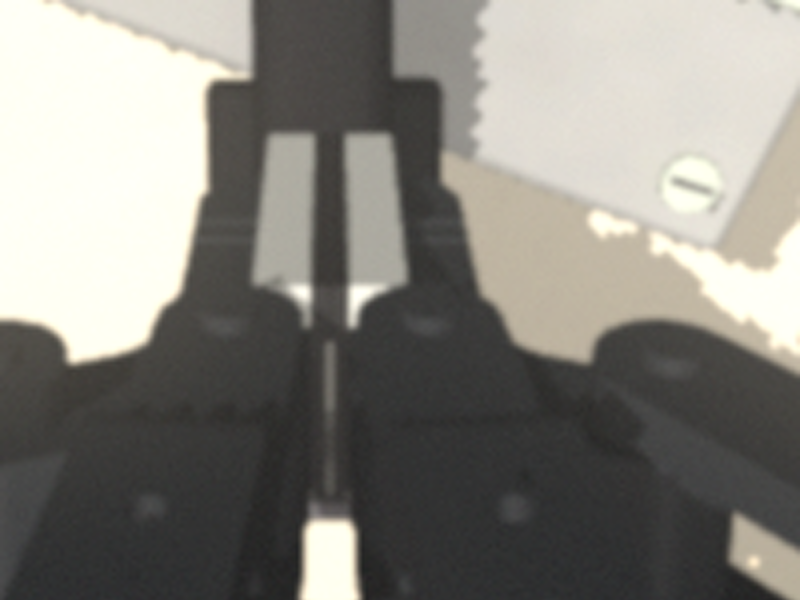

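```bash
python3 - <<'E'
from h import *
K=np.array(eyes.camera_info('wrist')['K']);C=(K,np.array(eyes.camera_info('wrist')['T_tool_cam']))
for y in(0,.0425):
  for x in(.011,0,-.011):
    print(x,y,[w2px(C,[x,y,z]).round(0)[0].tolist() for z in(0,-.01,-.019,-.03,-.04,-.05)])
s=state();print({k:np.round(s[k],3) for k in('joint_pos','joint_efforts','opening','grip_force')})
E
```

```text
0.011 0 [[283.0, 225.0], [283.0, 231.0], [283.0, 237.0], [283.0, 245.0], [283.0, 253.0], [283.0, 262.0]]
0 0 [[283.0, 244.0], [283.0, 251.0], [283.0, 257.0], [283.0, 266.0], [283.0, 276.0], [283.0, 286.0]]
-0.011 0 [[283.0, 262.0], [283.0, 269.0], [283.0, 277.0], [283.0, 287.0], [283.0, 297.0], [283.0, 309.0]]
0.011 0.0425 [[359.0, 225.0], [363.0, 231.0], [367.0, 237.0], [372.0, 245.0], [378.0, 253.0], [385.0, 262.0]]
0 0.0425 [[357.0, 244.0], [361.0, 250.0], [365.0, 257.0], [371.0, 266.0], [376.0, 275.0], [382.0, 286.0]]
-0.011 0.0425 [[356.0, 262.0], [360.0, 269.0], [364.0, 277.0], [369.0, 287.0], [374.0, 297.0], [380.0, 309.0]]
{'joint_pos': array([0.064, 0.055, 1.943, 0.   , 1.143, 1.047]), 'joint_efforts': array([-1.8000e-02, -3.7884e+01, -3.5144e+01, -1.0000e-03, -3.0000e-03,
       -0.0000e+00]), 'opening': np.float64(-0.002), 'grip_force': np.float64(0.0)}
```

The rendered fingertips look farther back than the TCP projection. One scene crop, with the TCP and a few heights marked, should settle it.

```bash
python3 - <<'E'
from h import *
s=state();im=eyes.snapshot('scene')[:,:,::-1].copy()
C=cam('scene');p=s['position'];q=w2px(C,[p,p+[0,0,.03],p+[0,0,.1],[.5415,.143,.097]]);print(q)
u,v=q[0].astype(int)
k=8;W,H=100,75;x0,y0=u-50,v-45
a=cv2.resize(im[y0:y0+H,x0:x0+W],None,fx=k,fy=k,interpolation=cv2.INTER_CUBIC)
a=np.clip(a*1.6,0,255).astype(np.uint8)
for c in q: cv2.circle(a,tuple(int(t) for t in ((c-[x0,y0])*k+k/2)),4,(0,0,255),-1)
cv2.imwrite('pics/s2.png',a)
E
```

```text
[[269.12938646 215.8019202 ]
 [269.10992475 204.85227951]
 [269.06306254 178.48643326]
 [247.2201904  204.70380711]]
```

View pics/s2.png

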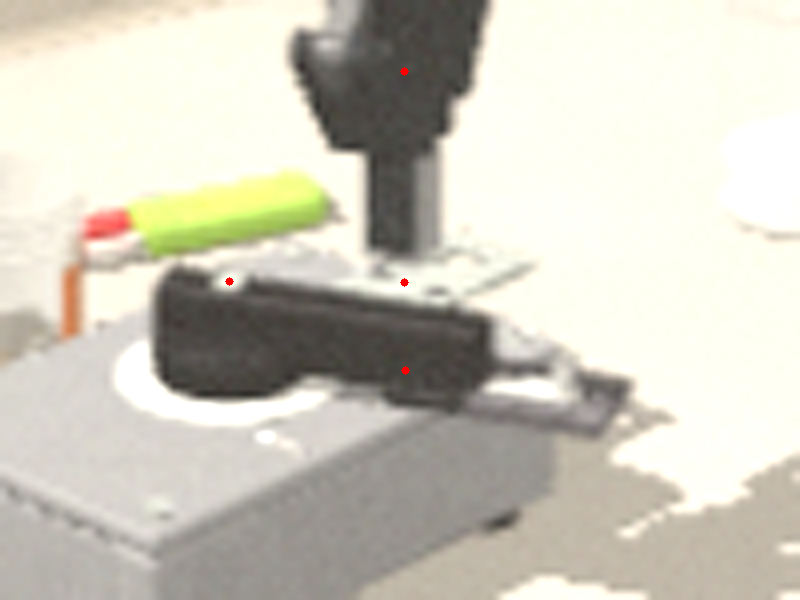

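The real fingertips (crop row 258) sit about 38 mm above the reported TCP (row 370). The wrist view agrees, with the pad's near edge at row 253, which is z ≈ -0.04 in the tool frame. So I'll treat the true tip as the reported z plus 38 mm. The fingers closed above the blade and nothing moved. I'll reopen and go 37 mm lower.

>>> arm_command(
  moves=[
    [-1,0,0,0,0,0,0],
    [-1,0,0,0,0,0,0],
    [-1,0,0,0,0,0,0],
    [-1,0,0,0,0,0,0],
    [-1,0,0,-15,0,0,0],
    [-1,0,0,-12,0,0,0],
    [-1,0,0,-10,0,0,0],
    [-1,0,0,0,0,0,0],
  ],
)

```text
clock: 4.35
position: [0.4918, 0.11, 0.0362]
orientation: [[0.832, 0.554, -0.004], [0.554, -0.832, -0.0], [-0.003, -0.002, -1.0]]
force: [-0.3, -0.5, 0.8]
opening: 1.004
grip_force: 0.0
```

>>> arm_command(
  moves=[
    [0.6,0,0,0,0,0,0],
    [1,0,0,0,0,0,0],
    [1,0,0,0,0,0,0],
    [1,0,0,0,0,0,0],
    [1,0,0,0,0,0,0],
    [1,0,0,0,0,0,0],
    [1,0,0,0,0,0,0],
  ],
  force=40,
)

```text
clock: 5.05
position: [0.4938, 0.1105, 0.0392]
orientation: [[0.832, 0.555, 0.001], [0.555, -0.832, 0.0], [0.001, -0.0, -1.0]]
force: [-3.0, 1.5, 5.6]
opening: 0.2
grip_force: 42.0
```

>>> arm_command(
  moves=[
    [1,3.4,-4.5,0,0,0,5.6],
    [1,3.8,-4.1,0,0,0,5.6],
    [1,4.2,-3.8,0,0,0,5.6],
    [1,4.6,-3.3,0,0,0,5.6],
    [1,4.9,-2.9,0,0,0,5.6],
    [1,5.1,-2.4,0,0,0,5.6],
    [1,5.3,-1.9,0,0,0,5.6],
    [1,5.5,-1.3,0,0,0,5.6],
    [1,5.6,-0.8,0,0,0,5.6],
    [1,5.6,-0.3,0,0,0,5.6],
    [1,5.6,0.3,0,0,0,5.6],
    [1,5.6,0.9,0,0,0,5.6],
  ],
)

```text
clock: 6.25
position: [0.5521, 0.087, 0.0392]
orientation: [[-0.193, 0.981, -0.002], [0.981, 0.193, 0.001], [0.002, -0.001, -1.0]]
force: [-7.0, 5.0, 9.8]
opening: 0.202
grip_force: 42.9
```

>>> arm_command(
  moves=[
    [1,0,0,0,0,0,0],
    [1,0,0,0,0,0,0],
    [1,0,0,0,0,0,0],
  ],
)

```text
clock: 6.55
position: [0.5524, 0.087, 0.0393]
orientation: [[-0.189, 0.982, -0.001], [0.982, 0.189, 0.001], [0.001, -0.0, -1.0]]
force: [-4.3, 3.8, 8.7]
opening: 0.204
grip_force: 43.4
```

```bash
python3 w.py w3; python3 - <<'E'
from h import *
im=eyes.snapshot('top')[:,:,::-1].copy()
cv2.imwrite('pics/t3.png',im)
a=cv2.imread('pics/w3.png');b=cv2.resize(im[150:260,190:330],(560,440),interpolation=cv2.INTER_CUBIC)
o=np.zeros((600,800,3),np.uint8);o[:220,:240]=b[150:370,250:490]*1
z=cv2.resize(a[100:400,180:400],(440,600),interpolation=cv2.INTER_CUBIC);o[:,360:]=z
o[220:,:357]=cv2.resize(a,(357,380))[:, :] if 0 else cv2.resize(a,(357,268))[0:0].shape[0] or 0
cv2.imwrite('pics/c3.png',o)
E
```

```text
6.55 [0.5524 0.087  0.0393] [[-0.189, 0.982, -0.001], [0.982, 0.189, 0.001], [0.001, -0.0, -1.0]] 0.20414074470481283 [-4.3  3.8  8.7]
```

>>> arm_command(
  moves=[
    [0.3,0,0,0,0,0,0],
    [-1,0,0,0,0,0,0],
    [-1,0,0,0,0,0,0],
    [-1,0,0,0,0,0,0],
    [-1,0,0,20,0,0,0],
    [-1,0,0,40,0,0,0],
    [-1,0,-20,40,0,0,0],
    [-1,5,-20,20,0,0,0],
    [-1,0,0,0,0,0,0],
    [-1,0,0,0,0,0,0],
    [-1,0,0,0,0,0,0],
  ],
)

```text
clock: 7.75
position: [0.5563, 0.0466, 0.1562]
orientation: [[-0.188, 0.982, -0.003], [0.982, 0.188, 0.001], [0.001, -0.003, -1.0]]
force: [-0.7, 0.2, 0.4]
opening: 0.999
grip_force: 0.0
```

```bash
python3 w.py w4; python3 - <<'E'
from h import *
a=cv2.imread('pics/w4.png')
cv2.imwrite('pics/w4z.png',cv2.resize((a[20:320,80:480]/1.4).astype(np.uint8),(800,600),interpolation=cv2.INTER_CUBIC))
E
```

```text
7.75 [0.5563 0.0466 0.1562] [[-0.188, 0.982, -0.003], [0.982, 0.188, 0.001], [0.001, -0.003, -1.0]] 0.9988334793645224 [-0.7  0.2  0.4]
```

View pics/w4z.png

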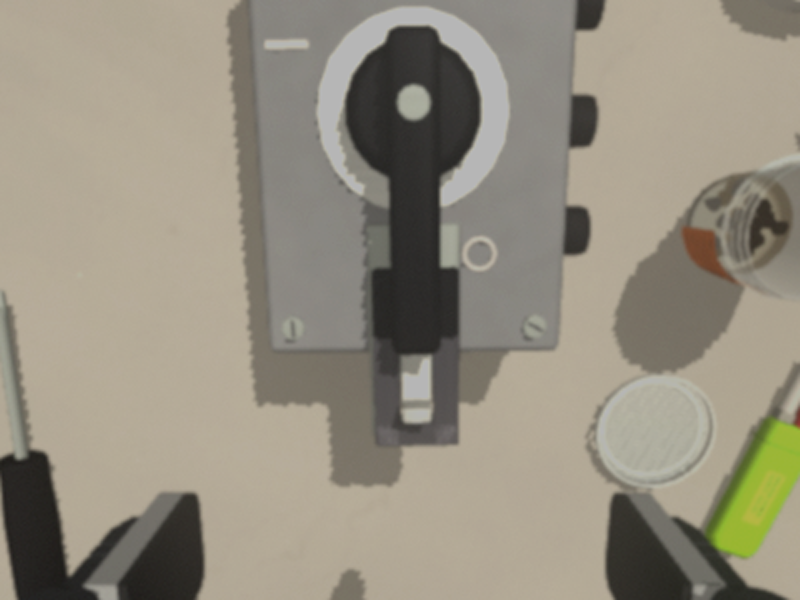

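The lever now lies along the ear: pivot at crop (414,102), frame end centre (417,441), ear edges at 370 and 460 in row 247, box lower edge running (273,350) to (557,348). Now to compare the directions.

```bash
python3 - <<'E'
import pickle
from h import *
s,C=pickle.load(open('pics/w4.pkl','rb'))
W=lambda u,v,z:px2w(C,80+u/2,20+v/2,z)[:2]
f=lambda d:np.degrees(np.arctan2(d[1],d[0])).round(2)
g=cv2.cvtColor(cv2.imread('pics/w4.png'),cv2.COLOR_BGR2GRAY).astype(float)
g=cv2.GaussianBlur(g,(0,0),.7)
def edge(row,c0,c1): # subpixel max |gradient| in cols (full-res)
    d=np.abs(np.gradient(g[row]))[c0:c1];i=d.argmax();w=d[max(i-2,0):i+3];return c0+(np.arange(max(i-2,0),max(i-2,0)+len(w))*w).sum()/w.sum()
fx=lambda cr,z:np.array([px2w(C,c,r_,z)[:2] for c,r_ in cr])
def line(P): 
    vx,vy,x,y=cv2.fitLine(P.astype(np.float32),cv2.DIST_HUBER,0,.01,.01).ravel();d=np.array([vx,vy]);d*=-np.sign(vy);return f(d),(x,y)
def side(rows,c0,c1,z): return fx([(edge(r_,c0,c1),r_) for r_ in rows],z)
fl=side(range(202,238,3),258,276,.077);fr=side(range(202,238,3),301,318,.077)
print('frame L,R',line(fl),line(fr))
bl=side(range(118,180,3),268,282,.097);br=side(range(118,150,3),292,306,.097)
print('blade L,R',line(bl),line(br))
bl=side(range(60,185,4),205,222,.064);br=side(range(150,185,3),355,368,.064);print('box L,R',line(bl),line(br))
gt=g.T.copy()
def vedge(c,r0,r1): d=np.abs(np.gradient(g[:,c]))[r0:r1];return r0+d.argmax()
e=fx([(c,vedge(c,186,202)) for c in list(range(222,258,4))+list(range(315,352,4))],.064)
print('box end normal',line(e)[0])
m=(W(273,350,.064)+W(557,348,.064))/2
p=W(414,102,.085);t=W(417.5,441,.077);print('box end mid',m,'pivot',p,f(m-p),'lever',t,f(t-p),np.linalg.norm(t-p),np.linalg.norm(m-p))
el,er=W(370,247,.068),W(460,247,.068);mid=(el+er)/2;print('ear base mid',mid,np.linalg.norm(el-er),f(mid-p))
print('blade-based frame mid dir', f((fl.mean(0)+fr.mean(0))/2-p))
E
```

```text
frame L,R (np.float32(-79.69), (np.float32(0.5461268), np.float32(0.035411246))) (np.float32(-78.33), (np.float32(0.5793568), np.float32(0.043835253)))
blade L,R (np.float32(-87.65), (np.float32(0.54081315), np.float32(0.093789816))) (np.float32(-78.08), (np.float32(0.5582271), np.float32(0.10536347)))
box L,R (np.float32(-78.84), (np.float32(0.48999342), np.float32(0.10515309))) (np.float32(-78.22), (np.float32(0.61304086), np.float32(0.090233624)))
box end normal -169.73
box end mid [0.55988636 0.05490794] pivot [0.54167443 0.14524825] -78.6 lever [0.56756599 0.02026735] -78.3 0.12763462244448995 0.09215772478845805
ear base mid [0.55191284 0.09575284] 0.03507866794296524 -78.31
blade-based frame mid dir -78.7
```

The lever is at about -78.8° and the box axis at about -78.6°, so they match within half a degree. Next the padlock.

>>> arm_command(
  moves=[
    [-1,-16,-31,0,0,0,5.8],
    [-1,-16,-31,0,0,0,5.8],
    [-1,-16,-31,0,0,0,5.8],
    [-1,-16,-31,0,0,0,5.8],
    [-1,-16,-31,0,0,0,5.8],
    [-1,-17,-32,0,0,0,5.8],
    [-1,-17,-32,0,0,0,5.8],
    [-1,-17,-32,0,0,0,6.0],
    [-1,0,0,0,0,0,0],
    [-1,0,0,0,0,0,0],
    [-1,0,0,0,0,0,0],
  ],
)

```text
clock: 8.9
position: [0.4268, -0.2038, 0.1574]
orientation: [[-0.843, 0.538, -0.001], [0.538, 0.843, 0.001], [0.002, 0.001, -1.0]]
force: [0.9, -0.5, -0.3]
opening: 1.0
grip_force: 0.0
```

```bash
python3 w.py w5; python3 - <<'E'
import pickle
from h import *
s,C=pickle.load(open('pics/w5.pkl','rb'))
a=cv2.imread('pics/w5.png');a=(a/1.4).astype(np.uint8)
x=np.array([-.843,.537]);c=np.array([.4556,-.2246])
print(w2px(C,[[*(c+.036*x),.108],[*(c+.054*x),.05],[*(c-.03*x),.048],[*(c+.03*x),.048]]).round(0))
cv2.imwrite('pics/w5z.png',cv2.resize(a[130:355,130:430],(800,600),interpolation=cv2.INTER_CUBIC))
E
```

```text
8.9 [ 0.4268 -0.2038  0.1574] [[-0.843, 0.538, -0.001], [0.538, 0.843, 0.001], [0.002, 0.001, -1.0]] 1.0002323700226154 [ 0.9 -0.5 -0.3]
[[278. 216.]
 [278. 177.]
 [279. 266.]
 [278. 204.]]
```

View pics/w5z.png

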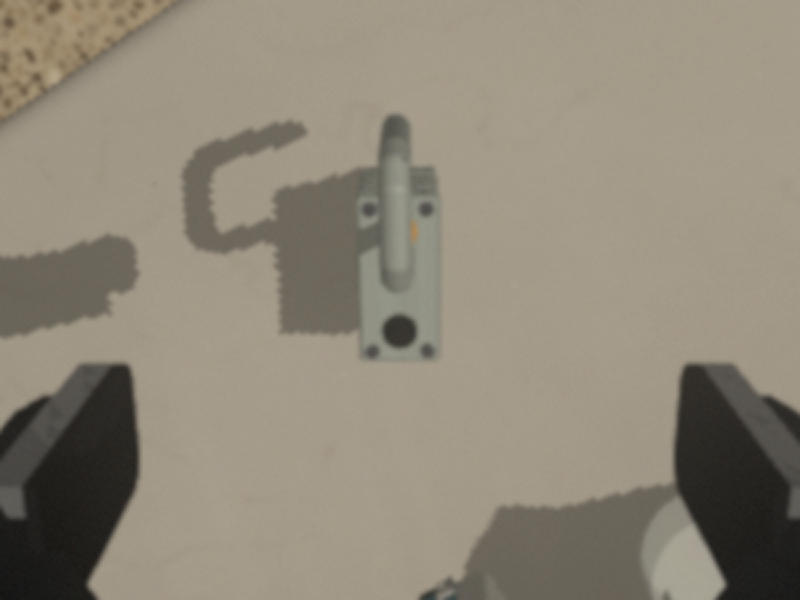

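The padlock's body top spans crop cols 359–441 and rows 195–360. The bow is at col 396.5, rows 120–290, and the hole at (400,331). This agrees with the top-camera estimate.

```bash
python3 - <<'E'
import pickle
from h import *
s,C=pickle.load(open('pics/w5.pkl','rb'))
W=lambda u,v,z:px2w(C,130+u*.375,130+v*.375,z)[:2]
a,b=W(397.8,195,.048),W(400.5,360,.048);d=a-b
print(np.linalg.norm(d),(a+b)/2,np.degrees(np.arctan2(d[1],d[0])))
h=W(399.5,331,.048);bo=W(396.5,205,.1085);tip=W(396,118,.095);print('hole',h,'bow',bo,tip)
for q in(h,bo): print(np.degrees(np.arctan2(*(tip-h)[::-1])))
u=d/np.linalg.norm(d);print('bow pred from body',(a+b)/2+.036*u, 'from hole',h+.054*u)
E
```

```text
0.05930975345081177 [ 0.45547436 -0.22322937] 148.15593915600542
hole [ 0.47132512 -0.23328769] bow [ 0.4197071  -0.20069681] [ 0.40208777 -0.18964504]
147.7753768970379
147.7753768970379
bow pred from body [ 0.42489282 -0.20423544] from hole [ 0.42545281 -0.20479679]
```

>>> arm_command(
  moves=[
    [-1,-2,-1,-20,0,0,0.5],
    [-1,0,0,-35,0,0,0],
    [-1,0,0,-35,0,0,0],
    [-1,0,0,-17,0,0,0],
    [-1,0,0,0,0,0,0],
    [0.5,0,0,0,0,0,0],
    [0.8,0,0,0,0,0,0],
    [1,0,0,0,0,0,0],
    [1,0,0,0,0,0,0],
    [1,0,0,0,0,0,0],
    [1,0,0,0,0,0,0],
    [1,0,0,0,0,0,0],
  ],
  force=70,
)

```text
clock: 10.15
position: [0.4251, -0.2063, 0.052]
orientation: [[-0.848, 0.531, 0.001], [0.531, 0.848, -0.0], [-0.001, -0.0, -1.0]]
force: [-1.2, 0.9, 6.1]
opening: 0.077
grip_force: 68.5
```

>>> arm_command(
  moves=[
    [1,0,0,20,0,0,0],
    [1,0,0,30,0,0,0],
    [1,0,0,10,0,0,0],
    [1,19,23,0,0,0,-5.8],
    [1,19,23,0,0,0,-5.8],
    [1,19,23,0,0,0,-5.8],
    [1,19,23,0,0,0,-5.8],
    [1,19,23,0,0,0,-5.8],
    [1,19,23,0,0,0,-5.8],
    [1,18,23,0,0,0,-5.8],
    [1,18,24,0,0,0,-5.9],
  ],
)

```text
clock: 11.25
position: [0.5745, -0.0199, 0.1094]
orientation: [[-0.194, 0.981, -0.002], [0.981, 0.194, 0.0], [0.001, -0.002, -1.0]]
force: [1.5, -1.1, -3.9]
opening: 0.075
grip_force: 68.6
```

>>> arm_command(
  moves=[
    [1,0,0,0,0,0,0],
    [1,0,0,0,0,0,0],
    [1,0,0,0,0,0,0],
  ],
)

```text
clock: 11.55
position: [0.5736, -0.0214, 0.11]
orientation: [[-0.199, 0.98, -0.002], [0.98, 0.199, 0.0], [0.0, -0.002, -1.0]]
force: [0.3, -0.1, -3.1]
opening: 0.072
grip_force: 68.5
```

```bash
python3 w.py w6; python3 - <<'E'
from h import *
a=cv2.imread('pics/w6.png');a=(a/1.4).astype(np.uint8)
sc=eyes.snapshot('scene')[:,:,::-1]
o=cv2.resize(a[60:360,110:460],(700,600),interpolation=cv2.INTER_CUBIC)
q=w2px(cam('scene'),[[.575,-.02,.09]])[0].astype(int);b=cv2.resize(sc[q[1]-35:q[1]+35,q[0]-45:q[0]+45],(270,210),interpolation=cv2.INTER_CUBIC)
cv2.imwrite('pics/s6.png',sc);print(q)
o=cv2.copyMakeBorder(o,0,0,0,100,cv2.BORDER_CONSTANT);o[:210,530:]=b;cv2.imwrite('pics/c6.png',o)
E
```

```text
11.55 [ 0.5736 -0.0214  0.11  ] [[-0.199, 0.98, -0.002], [0.98, 0.199, 0.0], [0.0, -0.002, -1.0]] 0.07154425910507173 [ 0.3 -0.1 -3.1]
[290 188]
```

View pics/c6.png

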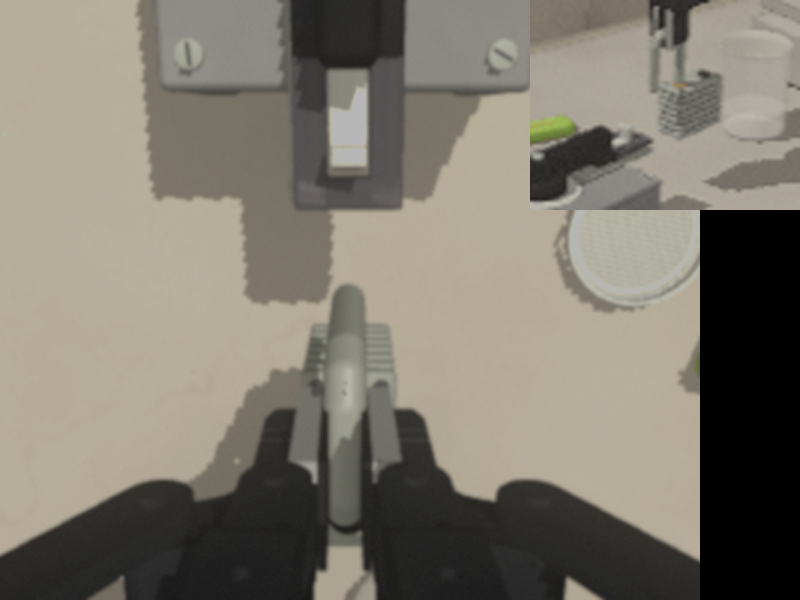

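The padlock hangs upright, aligned with the lever. The frame end centre is at crop (349,209), the tongue at cols 328–368, and the shackle's outer end at (348,287). Viewing is used up, so the rest is numeric.

```bash
python3 - <<'E'
import pickle
from h import *
s,C=pickle.load(open('pics/w6.pkl','rb'))
W=lambda u,v,z:px2w(C,110+u/2,60+v/2,z)[:2]
p=np.array([.5417,.1445]);e=np.array([np.cos(np.radians(-78.6)),np.sin(np.radians(-78.6))]);n=np.array([-e[1],e[0]])
def rl(q): return (np.array([(q-p)@e,(q-p)@n])*1000).round(1)
print('frame end',rl(W(348.5,209,.077)),'L',rl(W(295,209,.077)),'R',rl(W(403,209,.077)))
print('lug L/R front top',rl(W(328,172,.089)),rl(W(369,172,.089)))
print('box corners',rl(W(162,88,.064)),rl(W(529,88,.064)))
for z in(.14,.15,.155): print('shackle outer',z,rl(W(348,286,z)))
print('body top front L,R',rl(W(311,326,.108)),rl(W(391,326,.108)))
print('tcp',rl(s['position'][:2]), 'toolx', np.degrees(np.arctan2(s['orientation'][1,0],s['orientation'][0,0])))
E
```

```text
frame end [128.7   0.7] L [128.7 -16.2] R [128.7  17.8]
lug L/R front top [116.2  -5.4] [116.2   6.6]
box corners [ 91.9 -58.8] [91.9 58.2]
shackle outer 0.14 [137.7   0.3]
shackle outer 0.15 [135.2   0.2]
shackle outer 0.155 [133.9   0.2]
body top front L,R [157.5 -10. ] [157.5  12.6]
tcp [168.9  -1.5] toolx 101.47763593274716
```

>>> arm_command(
  moves=[
    [1,0,0,-15,0,0,0],
    [1,0,0,-10,0,0,0],
    [1,0,0,0,0,0,0],
    [1,-1.6,8,0,0,0,0],
    [1,-1.6,8,0,0,0,0],
    [1,-1.6,8,0,0,0,0],
    [1,0,0,0,0,0,0],
    [1,0,0,0,0,0,0],
  ],
)

```text
clock: 12.45
position: [0.5702, 0.0034, 0.0866]
orientation: [[-0.2, 0.98, 0.001], [0.98, 0.2, -0.0], [-0.0, 0.001, -1.0]]
force: [0.6, 0.1, -4.3]
opening: 0.078
grip_force: 68.5
```

>>> arm_command(
  moves=[
    [1,-0.6,3,0,0,0,0],
    [1,-0.6,3,0,0,0,0],
    [1,-0.6,3,0,0,0,0],
    [1,-0.6,3,0,0,0,0],
    [1,-0.6,3,0,0,0,0],
    [1,0,0,0,0,0,0],
    [1,0,0,0,0,0,0],
    [1,0,0,0,0,0,0],
  ],
)

```text
clock: 13.25
position: [0.5671, 0.0178, 0.0863]
orientation: [[-0.198, 0.98, 0.0], [0.98, 0.198, -0.0], [-0.0, 0.0, -1.0]]
force: [0.3, -2.8, -3.3]
opening: 0.071
grip_force: 68.7
```

```bash
cat > m.py <<'E'
from h import *
s=state()
p=np.array([.5417,.1445]);e=np.array([np.cos(np.radians(-78.6)),np.sin(np.radians(-78.6))]);n=np.array([-e[1],e[0]])
q=s['position'][:2]-p
print('t',s['clock'],'r,l',(q@e*1e3).round(1),(q@n*1e3).round(1),'z',s['position'][2].round(4),'Fr,Fl,Fz',(s['force'][:2]@e).round(1),(s['force'][:2]@n).round(1),s['force'][2].round(1),'M',np.round(s['moment'],2),'open',s['opening'].round(3))
E
python3 m.py
```

```text
Traceback (most recent call last):
  File "m.py", line 5, in <module>
    print('t',s['clock'],'r,l',(q@e*1e3).round(1),(q@n*1e3).round(1),'z',s['position'][2].round(4),'Fr,Fl,Fz',(s['force'][:2]@e).round(1),(s['force'][:2]@n).round(1),s['force'][2].round(1),'M',np.round(s['moment'],2),'open',s['opening'].round(3))
                                                                                                                                                                                                                                ^^^^^^^^^^^^^^^^^^
AttributeError: 'float' object has no attribute 'round'
```

>>> arm_command(
  moves=[
    [1,0,0,-4,0,0,0],
    [1,0,0,-4,0,0,0],
    [1,0,0,-3,0,0,0],
    [1,0,0,-2,0,0,0],
    [1,0,0,0,0,0,0],
    [1,0,0,0,0,0,0],
  ],
)

```text
clock: 13.85
position: [0.5666, 0.018, 0.0728]
orientation: [[-0.198, 0.98, -0.001], [0.98, 0.198, 0.0], [0.0, -0.001, -1.0]]
force: [0.7, -1.6, -4.4]
opening: 0.074
grip_force: 68.7
```

```bash
sed -i "s/s\['opening'\].round(3)/s['opening']/;s/'z',s\['position'\]\[2\].round(4)/'z',s['position'][2]/" m.py; python3 m.py
```

```text
t 13.85 r,l 128.9 -0.6 z 0.07282323611736072 Fr,Fl,Fz 1.7 0.4 -4.4 M [-0.31 -0.12  0.12] open 0.07365050198477115
```

>>> arm_command(
  moves=[
    [1,0,0,-4,0,0,0],
    [1,0,0,-4,0,0,0],
    [1,0,0,-4,0,0,0],
    [1,0,0,-4,0,0,0],
    [1,0,0,0,0,0,0],
    [1,0,0,0,0,0,0],
  ],
)

```text
clock: 14.45
position: [0.5667, 0.018, 0.0569]
orientation: [[-0.199, 0.98, -0.001], [0.98, 0.199, 0.0], [0.0, -0.0, -1.0]]
force: [0.5, -1.9, -4.0]
opening: 0.073
grip_force: 68.7
```

```bash
python3 m.py
```

```text
t 14.45 r,l 128.9 -0.5 z 0.056911460096811396 Fr,Fl,Fz 2.0 0.1 -4.0 M [-0.31 -0.1   0.15] open 0.07287371916937899
```

>>> arm_command(
  moves=[
    [1,0.2,-1,0,0,0,0],
    [1,0.2,-1,0,0,0,0],
    [1,0,0,-2,0,0,0],
    [1,0,0,-2,0,0,0],
    [1,0,0,0,0,0,0],
    [1,0,0,0,0,0,0],
    [1,0,0,0,0,0,0],
  ],
)

```text
clock: 15.15
position: [0.5673, 0.016, 0.0532]
orientation: [[-0.198, 0.98, -0.0], [0.98, 0.198, -0.0], [-0.0, -0.0, -1.0]]
force: [1.0, -2.4, -5.0]
opening: 0.073
grip_force: 68.9
```

```bash
python3 m.py
```

```text
t 15.15 r,l 131.0 -0.3 z 0.0531793182404756 Fr,Fl,Fz 2.5 0.5 -5.0 M [-0.3  -0.13  0.01] open 0.07282441266575967
```

>>> arm_command(
  moves=[
    [1,0,0,-0.7,0,0,0],
    [1,0,0,-0.7,0,0,0],
    [1,0,0,0,0,0,0],
    [1,0,0,0,0,0,0],
  ],
)

```text
clock: 15.55
position: [0.5675, 0.016, 0.052]
orientation: [[-0.198, 0.98, 0.0], [0.98, 0.198, -0.0], [-0.0, 0.0, -1.0]]
force: [0.1, -2.5, -3.1]
opening: 0.076
grip_force: 69.3
```

>>> arm_command(
  moves=[
    [1,0.1,-0.5,0,0,0,0],
    [1,0,0,0,0,0,0],
    [1,0,0,0,0,0,0],
  ],
)

```text
clock: 15.85
position: [0.5676, 0.0154, 0.052]
orientation: [[-0.198, 0.98, 0.0], [0.98, 0.198, -0.0], [-0.0, 0.0, -1.0]]
force: [-0.2, -1.0, -2.4]
opening: 0.073
grip_force: 69.1
```

>>> arm_command(
  moves=[
    [1,0.1,-0.5,0,0,0,0],
    [1,0,0,0,0,0,0],
    [1,0,0,0,0,0,0],
  ],
)

```text
clock: 16.15
position: [0.5677, 0.0149, 0.0519]
orientation: [[-0.198, 0.98, 0.0], [0.98, 0.198, -0.0], [-0.0, 0.0, -1.0]]
force: [1.3, -2.6, -2.8]
opening: 0.074
grip_force: 69.2
```

```bash
python3 m.py
```

```text
t 16.15 r,l 132.1 -0.1 z 0.05193374346849367 Fr,Fl,Fz 2.8 0.7 -2.8 M [-0.35 -0.04  0.03] open 0.0740953381271604
```

>>> arm_command(
  moves=[
    [1,0,0,-0.5,0,0,0],
    [1,0,0,0,0,0,0],
    [1,0,0,0,0,0,0],
  ],
)

```text
clock: 16.45
position: [0.5682, 0.0149, 0.0519]
orientation: [[-0.198, 0.98, 0.001], [0.98, 0.198, -0.0], [-0.0, 0.001, -1.0]]
force: [1.4, -1.5, 2.0]
opening: 0.076
grip_force: 69.8
```

>>> arm_command(
  moves=[
    [1,0.1,-0.5,0,0,0,0],
    [1,0,0,0,0,0,0],
    [1,0,0,0,0,0,0],
  ],
)

```text
clock: 16.75
position: [0.5682, 0.0149, 0.0519]
orientation: [[-0.198, 0.98, 0.001], [0.98, 0.198, 0.001], [0.0, 0.001, -1.0]]
force: [1.2, 1.0, 5.9]
opening: 0.076
grip_force: 69.9
```

>>> arm_command(
  moves=[
    [1,0.1,-0.5,0,0,0,0],
    [1,0,0,0,0,0,0],
    [1,0,0,0,0,0,0],
  ],
)

```text
clock: 17.05
position: [0.5682, 0.0149, 0.052]
orientation: [[-0.199, 0.98, 0.001], [0.98, 0.199, 0.001], [0.001, 0.001, -1.0]]
force: [-0.3, 2.5, 6.3]
opening: 0.076
grip_force: 70.0
```

>>> arm_command(
  moves=[
    [1,-0.1,0.6,0.2,0,0,0],
    [1,0,0,0,0,0,0],
    [0.7,0,0,0,0,0,0],
    [0.5,0,0,0,0,0,0],
    [0,0,0,0,0,0,0],
    [-0.4,0,0,0,0,0,0],
    [-0.6,0,0,0,0,0,0],
    [-0.6,0,0,0,0,0,0],
  ],
)

```text
clock: 17.85
position: [0.5675, 0.0145, 0.0514]
orientation: [[-0.198, 0.98, -0.0], [0.98, 0.198, 0.0], [0.0, -0.0, -1.0]]
force: [-0.2, 0.3, 0.0]
opening: 0.796
grip_force: 0.0
```

>>> arm_command(
  moves=[
    [-0.6,0,0,10,0,0,0],
    [-0.6,0,0,20,0,0,0],
    [-0.6,0,0,30,0,0,0],
    [-0.6,0,0,40,0,0,0],
    [-0.6,0,0,0,0,0,0],
    [-0.6,0,0,0,0,0,0],
    [-0.6,0,0,0,0,0,0],
  ],
)

```text
clock: 18.55
position: [0.567, 0.0147, 0.1508]
orientation: [[-0.198, 0.98, -0.001], [0.98, 0.198, 0.0], [0.0, -0.001, -1.0]]
force: [-0.2, -0.8, -1.4]
opening: 0.801
grip_force: 0.0
```

```bash
python3 m.py; python3 w.py w7; python3 - <<'E'
import pickle
from h import *
s,C=pickle.load(open('pics/w7.pkl','rb'))
p=np.array([.5417,.1445]);e=np.array([np.cos(np.radians(-78.6)),np.sin(np.radians(-78.6))]);n=np.array([-e[1],e[0]])
im=cv2.imread('pics/w7.png')
# rectify strip r 80..200 mm, l -40..40 at two heights, print coarse ascii brightness
for z in(.048,.104,.077):
    print('z',z)
    R=np.arange(85,205,5);L=np.arange(-30,31,3)
    px=w2px(C,[[*(p+r_*1e-3*e+l*1e-3*n),z] for r_ in R for l in L]).astype(np.float32).reshape(len(R),len(L),2)
    g=cv2.remap(cv2.cvtColor(im,cv2.COLOR_BGR2GRAY),px[...,0],px[...,1],cv2.INTER_LINEAR)
    for r_,row in zip(R,g): print(r_,' '.join('%3d'%v for v in row))
E
```

```text
t 18.55 r,l 132.3 -0.9 z 0.15082546049535853 Fr,Fl,Fz 0.7 -0.3 -1.4 M [ 0.02 -0.02 -0.04] open 0.8011590818923324
18.55 [0.567  0.0147 0.1508] [[-0.198, 0.98, -0.001], [0.98, 0.198, 0.0], [0.0, -0.001, -1.0]] 0.8011590818923324 [-0.2 -0.8 -1.4]
z 0.048
85 192 192 188 131  88  57  55  54  60  60  60  62  61  57  64  68  93 184 185 187 186
90 189 189 186 139 115  86  82  69  64  62  67  69  69  83 112 115 114 184 186 187 186
95 150 149 149 147 110  83  82  80 160 182 183 203 214 112 112 115 114 149 150 148 149
100 157 156 157 155 117  84  82  83 164 183 186 255 236 112 112 115 118 158 158 159 160
105 157 156 156 153 119 112 113 110 206 255 255 255 237 113 112 114 118 159 159 160 160
110 157 157 158 155 120 113 114 107 194 253 254 255 231 114 114 117 117 159 160 160 160
115 157 158 157 155 118 113 113  92 174 211 216 219 196 114 114 117 119 160 160 161 161
120 159 158 157 157 121 114 113  90 143 146 175 188 162 115 116 118 118 159 160 162 163
125 159 159 157 154 116 116 115 109  83 158 211 219 167 115 116 119 126 228 222 202 235
130 160 160 159 155 123 144 141  98  87 168 215 228 176 12
[... 4795 characters left out ...]
 161 166 220 159 160 162 158 179 220 224 218 215 218 222 213 236 236 236 237 235 235
170 161 160 161 162 160 161 160 217 219 105  77  78 156 222 212 235 235 234 234 234 235
175 161 161 161 160 160 160 167 220 219 118  79  81 162 220 213 234 237 234 237 234 234
180 179 161 191 163 160 161 165 154 160 223 221 218 216 135 190 235 237 237 235 235 234
185 232 234 234 164 160 159 160 160 160 161 211 234 235 234 234 237 236 238 236 236 234
190 234 234 227 215 190 220 218 193 219 218 234 234 234 234 235 235 236 236 234 235 234
195 233 234 233 233 233 233 235 234 234 234 234 234 234 234 234 234 236 235 236 235 235
200 233 233 233 232 233 233 233 233 233 233 234 233 235 233 234 234 235 234 235 234 235
```

The numbers agree with the intended end state. The padlock's empty hole is at r ≈ 184 mm (185 expected) and the back of its body at r ≈ 197 mm. It is upright, with the lever centred over the ear to within half a millimetre, and the gripper is clear.

```bash
python3 -c "
from cell import r
print(r.job_done())"
```

```text
the job is handed in; nothing more can be done
None
```

The lever is at off and the open padlock stands upright with its free leg down through window and slot, the tongue bearing on it; I handed the job in at about 19 s, with no verdict returned and the final placement checked by camera measurements and contact forces.

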